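# Prove levelling screws in the gauge-nut shuttle, keep the free ones

### The job

Before these levelling screws go under the mural panel, test each one in its gauge nut: push its cross bar round clockwise, and count it good if it turns freely for at least half a turn; if it binds early, stop there, do not force it and leave it as it is. Then slide every carriage with its screw fully home, good screws against the green bar, binding ones against the red bar. Leave the things around the shuttle undisturbed.

Things in the scene. Friction and masses are not known exactly. Their poses are not given: they have to be found in the camera images.
- screw_a_mid (a point): Steel levelling screw A, upright, left (as the robot sees it, +y) lane: point on its axis at the middle of its cross bar, about 84 mm over the table (28 mm over the carriage), sinking 0.95 mm per rad turned in. x axis: along the bar to its red ball; z up. Bar 12 mm thick; 18 mm balls (red, white) centred 55 mm either side. Hub 30 mm diameter, 9 mm below to 9 mm above this point.
- screw_a_cap (a point): Centre of the round black cap on top of screw A, 18 mm above the bar's middle: 26 mm diameter, 18 mm high (9 to 27 mm above the bar's middle). Pushing the cap sideways along the lane slides screw and carriage together.
- screw_a (a joint): Turn of screw A, rad; grows clockwise seen from above (screwing in). Starts between 0 and 0.4, the bar roughly along the lane. A good thread turns on with about 1.5 N at the bar's end, up to 4.3 rad, and stays where left; a bad one stops hard at about 0.75 rad. Which is bad changes from start to start and cannot be seen.
- carriage_a (a joint): Slide of blue carriage A (the gauge nut, 60 x 62 mm, 28 mm high, screw at its centre), left (as the robot sees it, +y) lane, in m along the bed's x axis: 0 at mid-lane, -0.07 and +0.07 at the end stops, where it touches the coloured bars. Starts within 0.025 of the middle. Friction about 8 N; stays where left.
- screw_b_mid (a point): Steel levelling screw B, upright, middle lane: point on its axis at the middle of its cross bar, about 84 mm over the table (28 mm over the carriage), sinking 0.95 mm per rad turned in. x axis: along the bar to its red ball; z up. Bar 12 mm thick; 18 mm balls (red, white) centred 55 mm either side. Hub 30 mm diameter, 9 mm below to 9 mm above this point.
- screw_b_cap (a point): Centre of the round black cap on top of screw B, 18 mm above the bar's middle: 26 mm diameter, 18 mm high (9 to 27 mm above the bar's middle). Pushing the cap sideways along the lane slides screw and carriage together.
- screw_b (a joint): Turn of screw B, rad; grows clockwise seen from above (screwing in). Starts between 0 and 0.4, the bar roughly along the lane. A good thread turns on with about 1.5 N at the bar's end, up to 4.3 rad, and stays where left; a bad one stops hard at about 0.75 rad. Which is bad changes from start to start and cannot be seen.
- carriage_b (a joint): Slide of blue carriage B (the gauge nut, 60 x 62 mm, 28 mm high, screw at its centre), middle lane, in m along the bed's x axis: 0 at mid-lane, -0.07 and +0.07 at the end stops, where it touches the coloured bars. Starts within 0.025 of the middle. Friction about 8 N; stays where left.
- screw_c_mid (a point): Steel levelling screw C, upright, right lane: point on its axis at the middle of its cross bar, about 84 mm over the table (28 mm over the carriage), sinking 0.95 mm per rad turned in. x axis: along the bar to its red ball; z up. Bar 12 mm thick; 18 mm balls (red, white) centred 55 mm either side. Hub 30 mm diameter, 9 mm below to 9 mm above this point.
- screw_c_cap (a point): Centre of the round black cap on top of screw C, 18 mm above the bar's middle: 26 mm diameter, 18 mm high (9 to 27 mm above the bar's middle). Pushing the cap sideways along the lane slides screw and carriage together.
- screw_c (a joint): Turn of screw C, rad; grows clockwise seen from above (screwing in). Starts between 0 and 0.4, the bar roughly along the lane. A good thread turns on with about 1.5 N at the bar's end, up to 4.3 rad, and stays where left; a bad one stops hard at about 0.75 rad. Which is bad changes from start to start and cannot be seen.
- carriage_c (a joint): Slide of blue carriage C (the gauge nut, 60 x 62 mm, 28 mm high, screw at its centre), right lane, in m along the bed's x axis: 0 at mid-lane, -0.07 and +0.07 at the end stops, where it touches the coloured bars. Starts within 0.025 of the middle. Friction about 8 N; stays where left.
- bed: Aluminium bed of the gauge shuttle, fixed, 250 x 460 mm, 28 mm high; origin at the centre of its underside, x axis along the three lanes (away from the robot), which lie at y = +150, 0 and -150 mm of it. Carriage tops are 56 mm above the table.
- keep_bar: Green bar, 22 x 430 mm, 16 mm high, lying across one end of the bed on its top: the KEEP end. Origin at the centre of its underside (28 mm above the table), 112 mm along the lanes from the bed's middle. Which end of the bed is green changes from start to start.
- reject_bar: Red bar of the same size across the other end of the bed: the REJECT end. Same origin.
- blower: Loose brick-red rubber-bulb air blower standing on the table left of the bed, nozzle up, bulb 60 mm diameter, 125 mm tall; origin at its underside. Bystander.
- brush: Loose brush, 180 mm long, lying on the table left of the bed; origin near its middle. Bystander.
- jar: Loose amber jar with lid, 60 mm diameter, 75 mm high, right of the bed; origin at its underside. Bystander.
- fragment: Loose fragment of painted plaster on foam, 110 x 90 x 30 mm, right of the bed; origin at its underside. Bystander, fragile.

How it is judged (in metres and radians):
At the end, for the whole second after the job is handed in: Every screw that can turn has been turned in past 2.5 rad and its carriage stands at the green bar (screw axis within 51 mm of the bar's centre line; 42 mm is touching). The screw that binds has been turned up to its stop (between 0.55 and 1.5 rad) and stands likewise at the red bar. All at rest (((value of joint screw_a between 0.55 and 1.5 rad and x of screw_a_mid in the frame of reject_bar between -0.051 and 0.051 m and value of joint each of screw_b, screw_c above 2.5 rad and x of screw_b_mid in the frame of keep_bar between -0.051 and 0.051 m and x of screw_c_mid in the frame of keep_bar between -0.051 and 0.051 m) or (value of joint each of screw_a, screw_c above 2.5 rad and x of screw_a_mid in the frame of keep_bar between -0.051 and 0.051 m and value of joint screw_b between 0.55 and 1.5 rad and x of screw_b_mid in the frame of reject_bar between -0.051 and 0.051 m and x of screw_c_mid in the frame of keep_bar between -0.051 and 0.051 m) or (value of joint each of screw_a, screw_b above 2.5 rad and x of screw_a_mid in the frame of keep_bar between -0.051 and 0.051 m and x of screw_b_mid in the frame of keep_bar between -0.051 and 0.051 m and value of joint screw_c between 0.55 and 1.5 rad and x of screw_c_mid in the frame of reject_bar between -0.051 and 0.051 m)) and velocity of joint each of screw_a, screw_b, screw_c below 0.1 rad/s and velocity of joint each of carriage_a, carriage_b, carriage_c below 0.01 m/s).
It fails at once if a bystander is pushed more than 30 mm (distance of any of blower, brush, jar, fragment from where it was at the start of the episode above 0.03 m).
It fails at once if the shuttle or a screw is forced (more than 60 N on it) (contact force between any of the arm, the fingers and bed above 60 N).
It also fails if it takes over 64 s, if anything falls off the work surface, if the arm or the gripper's body presses on something with over 40 N, if the wrist force passes 120 N, or if a joint passes its speed limit or range.

### The arm

A 7-joint arm with a two-finger parallel gripper is mounted at the origin on the work surface. World frame = base frame: x ahead of the robot, y to its left, z up, the work surface at z = 0. Lengths are in mm, angles in rad, forces in N, time in s.
With the tool pointing down it reaches from about 400 to 900 mm from the base axis. Payload 5.6 kg.
Tool frame: the origin (TCP) lies midway between the tips of the shut fingers; the grasp point (between the pads) lies 19 mm behind it; z points along the fingers, y is the line along which they close (so a half turn about z gives the same grasp; the last joint's range is limited). The gripper opens to 92 mm and grips with 3 to 60 N. Pads are 20 mm wide; open, the fingers measure 128 mm over their backs; the gripper's body (75 mm by 189 mm) begins 69 mm behind the grasp point.
Start: joints at [1.238, 0.468, -0.012, 1.603, 0.006, 1.071, -0.056], TCP at [185.702, -622.915, 214.592] pointing down, gripper open.
Joint ranges: [-2.53, 2.53], [-0.31, 2.02], [-1.57, 1.55], [0.28, 2.44], [-1.29, 4.43], [0.15, 1.84], [-2.92, 2.92]. Speed limits (rad/s): [2.57, 2.57, 3.14, 3.14, 3.14, 3.14, 3.14].

### API

Orientations are given as a rotation vector (axis times angle).
In Python, from cell import robot, grip, kin, viewer gives the robot as it stands. Calls block until the motion is done:
- robot.movep(position, orientation): joint-space move of the TCP to a pose.
- robot.servo_line(position, feed=150, rotation=None): straight line of the TCP; rotation=None keeps the orientation; feed is the mean speed in mm/s.
- robot.goto_joints(angles): joint-space move.
- grip(opening, newtons=None): opening from 0.0 (shut) to 1.0 (fully open); newtons is the grip in N (None keeps the last); returns when the fingers have stopped.
- robot.hold(seconds).
- kin.ik(position, orientation): joint angles nearest the present ones, or None.
- robot.observe(): the state.
- viewer.read_camera(name): name is "scene" or "top" or "wrist"; returns the picture (384x512x3 uint8, red, green, blue); there is no depth.
- viewer.camera_info(name): a dict with "camera_matrix" (3x3 intrinsics, pixels), "k1" (the pictures are not rectified: a ray, as slopes to the right and down, at radius r is drawn at 1 + k1 r^2 times it, then the intrinsics apply), "R" (3x3) and "t" (3): a world point X has camera coordinates R X + t. Camera axes: x right, y down, z forward; pixel columns grow to the right and rows downward; lengths in mm; the calibration is good to about 2 mm. A picture is of the moment at which its call begins: read the wrist's pose just before it. camera_info takes no time and is no camera call; for the wrist camera it gives the pose at the moment of the call.
A pose or a line that the arm cannot do raises robot.IKError and nothing moves.
- robot.job_done(): hands the job in; it is judged then, once.
Trained networks look in the newest picture that a camera, given by its name, has taken for a name from the list of things; names that differ only in an ending like _2 or _b are one class to them, and where a whole thing is asked for, a point or a joint stands for the part that bears it (a point fixed in the world has none). Each returns a list of dicts, best first, with "confidence" (0 to 1); they miss things now and then, are a little off and sometimes report something else, mostly with a low value. They report only what shows in the picture. A call takes as long as a camera call.
- viewer.silhouettes(name, camera): "mask" (384x512 bool, what is visible of it).
- viewer.pinpoint(name, camera): "at" ([x, y, z] in mm, in the coordinates of the camera as it stood for that picture, good to about 4 mm: a listed point, or the origin of a listed thing).
The state is a dict: "t": time; "joints": joint angles; "joint_velocities": joint speeds; "joint_torque": joint torques, N m; "tcp_pos": TCP position; "tcp_rot": TCP orientation; "contact_force": force on the tool from outside, world axes, zero at the start; "wrist_torque": the same for the moment, N m; "grip_width": opening from 0.0 (shut) to 1.0 (fully open); "grip_force": force on a finger pad.
Only numpy, scipy, OpenCV 4.12 (cv2) and the standard library are available. Lean on these libraries where they do the work, as an engineer would, in place of code of your own. Each camera call takes 0.05 s, during which the arm holds its last target. There are 200 camera calls.

## Working session

There is one attempt and no reset: what is moved stays moved. The work goes in short steps, each a Python script; the robot and the scene stay as the last script left them, time stands still between calls to the robot, and variables do not carry over. Pictures are saved under pics/ and viewed, at most 10 in all, crops included, and the job is handed in when it is done.

```bash
ls; mkdir -p pics
cat > h.py <<'E'
import numpy as np, cv2
from cell import robot, grip, kin, viewer
def shot(cam,fn=None):
    im=viewer.read_camera(cam)
    if fn: cv2.imwrite('pics/'+fn,np.ascontiguousarray(im[:,:,::-1]))
    return im
def find(name,cam):
    ci=viewer.camera_info(cam);R=np.array(ci['R']);t=np.array(ci['t'])
    return [(round(d['confidence'],2),np.round(R.T@(np.array(d['at'])-t),1)) for d in viewer.pinpoint(name,cam)]
def proj(X,cam):
    ci=viewer.camera_info(cam);p=np.array(ci['R'])@X+ci['t'];s=p[:2]/p[2];s=s*(1+ci['k1']*(s@s))
    return (np.array(ci['camera_matrix'])@np.r_[s,1])[:2]
E
python3 - <<'E'
from h import *
for c in('top','scene'):
    shot(c,c+'0.png')
    for n in('screw_a_cap','screw_a_mid','keep_bar','reject_bar','bed','blower','jar','fragment','brush'): 
        print(c,n,[(a,p.tolist()) for a,p in find(n,c)])
o=robot.observe();print(o['t'],o['tcp_rot'],o['contact_force'])
E
```

```text
pics
top screw_a_cap [(0.57, [596.1, 184.2, 102.1]), (0.55, [616.3, -400.8, 3.6])]
top screw_a_mid [(0.56, [600.3, 188.6, 85.3])]
top keep_bar [(0.62, [683.2, 25.9, 25.7])]
top reject_bar [(0.57, [466.1, 54.1, 24.3]), (0.24, [556.6, -110.5, 86.8])]
top bed [(0.56, [577.1, 40.2, 1.9])]
top blower [(0.6, [669.0, 412.6, -0.7])]
top jar [(0.86, [614.3, -402.5, 0.8])]
top fragment [(0.79, [425.2, -421.1, 0.2])]
top brush [(0.96, [466.3, 428.5, 1.2])]
scene screw_a_cap [(0.8, [593.3, 184.1, 102.1])]
scene screw_a_mid [(0.63, [591.0, 183.5, 83.3])]
scene keep_bar [(0.9, [681.7, 21.9, 26.3])]
scene reject_bar [(0.59, [553.0, -111.8, 101.0]), (0.58, [460.1, 49.9, 27.3])]
scene bed [(0.9, [573.1, 38.9, 0.5])]
scene blower [(0.55, [665.2, 407.3, -2.4])]
scene jar [(0.64, [617.0, -404.1, 1.9])]
scene fragment [(0.83, [423.3, -424.6, -0.1]), (0.71, [554.5, -115.1, 100.0])]
scene brush [(0.53, [665.0, 405.8, -1.5])]
1.0 [3.10864888e+00 4.53494100e-01 1.48422513e-05] [-0.54963389 -0.26441262 -0.27634791]
```

Run:
```python
from h import *
for c in('top','scene'):
    shot(c)
    for n in('screw_b_cap','screw_c_cap','screw_b_mid','screw_c_mid'): 
        print(c,n,[(a,p.tolist()) for a,p in find(n,c)])
```

```text
top screw_b_cap [(0.76, [579.3, 40.1, 103.0])]
top screw_c_cap [(0.62, [561.0, -109.4, 104.1])]
top screw_b_mid [(0.52, [574.3, 35.2, 85.4]), (0.17, [558.2, -106.6, 101.5])]
top screw_c_mid [(0.6, [554.5, -113.4, 84.5]), (0.22, [670.3, 411.6, -1.1])]
scene screw_b_cap [(0.79, [576.2, 37.8, 100.2])]
scene screw_c_cap [(0.66, [552.5, -114.5, 98.2]), (0.39, [678.4, 20.2, 28.5])]
scene screw_b_mid [(0.47, [576.9, 34.7, 84.6])]
scene screw_c_mid [(0.79, [553.4, -108.7, 82.2]), (0.69, [550.8, -114.1, 98.9])]
```

View pics/top0.png

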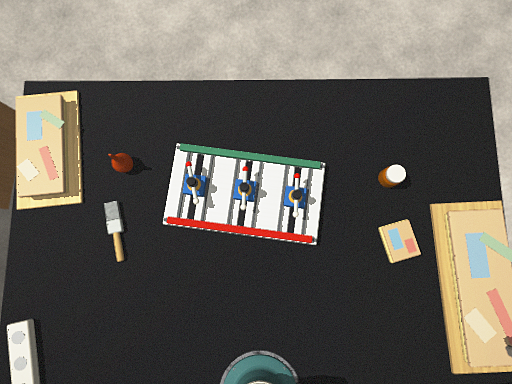

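View pics/scene0.png

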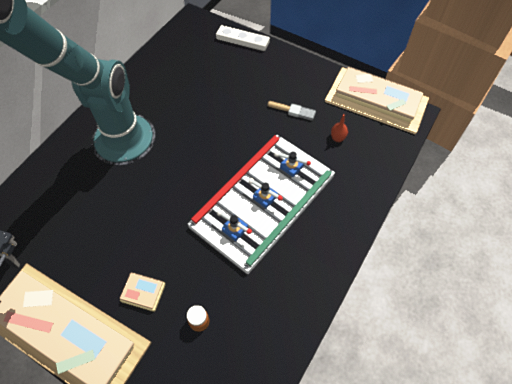

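```bash
cat >> h.py <<'E'
CAP={'a':np.array([595.,184.5]),'b':np.array([577.5,38.5]),'c':np.array([556.,-112.5])}
LANE=-0.127
def unproj(px,cam,z):
    ci=viewer.camera_info(cam);K=np.array(ci['camera_matrix']);R=np.array(ci['R']);t=np.array(ci['t'])
    p=cv2.undistortPoints(np.float64([[px]]),K,np.float64([ci['k1'],0,0,0]))[0,0]
    d=R.T@np.r_[p,1];c=-R.T@t
    return c+d*(z-c[2])/d[2]
def redballs(im,cam):
    h=cv2.cvtColor(im,cv2.COLOR_RGB2HSV);m=(((h[...,0]<6)|(h[...,0]>174))&(h[...,1]>150)&(h[...,2]>90)).astype(np.uint8)
    n,l,s,c=cv2.connectedComponentsWithStats(m)
    out=[]
    for i in range(1,n):
        if s[i,4]>3:
            X=unproj(c[i],cam,84)
            for k,v in CAP.items():
                r=np.hypot(*(X[:2]-v))
                if 35<r<75: out.append((k,s[i,4],c[i].round(1),X.round(1),round(r,1),round(float(np.arctan2(*(X[:2]-v)[::-1])),3)))
    return out
E
python3 - <<'E'
from h import *
for c in('top','scene'):
    im=cv2.imread(f'pics/{c}0.png')[:,:,::-1].copy()
    for r in redballs(im,c): print(c,*r)
from scipy.spatial.transform import Rotation as Ro
q0=np.array(robot.observe()['joints'])
print(Ro.from_rotvec(robot.observe()['tcp_rot']).as_matrix().round(2).tolist())
for k,v in CAP.items():
    for a in np.arange(-3,3.2,.5):  # tool y direction angle
        M=np.array([[np.sin(a),np.cos(a),0],[-np.cos(a),np.sin(a),0],[0,0,-1]]); 
        q=kin.ik([*v,76],Ro.from_matrix(M).as_rotvec())
        print(k,round(a,2),None if q is None else np.round(q,2))
E
```

```text
top a 24 [188.1 163.5] [650.9 199.9  84. ] 58.0 0.269
top b 21 [245.1 168.3] [635.1  35.   84. ] 57.7 -0.061
top c 28 [296.5 175.1] [ 613.8 -112.8   84. ] 57.8 -0.005
scene a 8 [307.9 162.9] [646.2 194.9  84. ] 52.3 0.201
scene b 16 [279.8 197.4] [631.9  34.   84. ] 54.6 -0.082
scene c 17 [249.  230.5] [ 609.3 -113.6   84. ] 53.3 -0.021
[[0.96, 0.29, -0.0], [0.29, -0.96, -0.0], [-0.0, 0.0, -1.0]]Traceback (most recent call last):
  File "<stdin>", line 11, in <module>
  File "scipy/spatial/transform/_rotation.pyx", line 1143, in scipy.spatial.transform._rotation.Rotation.from_matrix
ValueError: Non-positive determinant (left-handed or null coordinate frame) in rotation matrix 0: [[-0.14112001 -0.9899925   0.        ]
 [ 0.9899925  -0.14112001  0.        ]
 [ 0.          0.         -1.        ]].
```

```bash
cat >> h.py <<'E'
from scipy.spatial.transform import Rotation as Ro
BAR={'a':.235,'b':-.07,'c':-.01}
def rot(a): # tool y along angle a, pointing down
    return Ro.from_matrix(np.array([[-np.sin(a),np.cos(a),0],[np.cos(a),np.sin(a),0],[0,0,-1]])).as_rotvec()
E
python3 - <<'E'
from h import *
for k,v in CAP.items():
    for a in (BAR[k]+.75,BAR[k]+.75-np.pi,BAR[k]+.75+np.pi,BAR[k]+.25):
        q=kin.ik([*v,76],rot(a))
        print(k,round(a,2),None if q is None else np.round(q,2))
E
```

```text
a 0.98 [ 0.2   0.75 -0.79  1.73  0.64  0.94  0.14]
a -2.16 [-0.05  0.63 -0.42  1.75  0.33  0.83 -2.78]
a 4.13 [-0.05  0.63 -0.42  1.75  0.33  0.83 -2.78]
a 0.48 [ 0.18  0.74 -0.76  1.73  0.62  0.93 -0.35]
b 0.68 [ 0.4   0.65 -0.7   1.85  0.55  0.85  0.1 ]
b -2.46 [ 0.01  0.54 -0.18  1.87  0.13  0.75 -2.7 ]
b 3.82 [ 0.01  0.54 -0.18  1.87  0.13  0.75 -2.7 ]
b 0.18 [ 0.36  0.63 -0.63  1.85  0.49  0.83 -0.35]
c 0.74 [ 0.66  0.63 -0.69  1.87  0.53  0.83  0.44]
c -2.4 [ 0.19  0.51 -0.07  1.91  0.05  0.72 -2.3 ]
c 3.88 [ 0.19  0.51 -0.07  1.91  0.05  0.72 -2.3 ]
c 0.24 [ 0.6   0.6  -0.6   1.88  0.46  0.8  -0.01]
```

```bash
cat >> h.py <<'E'
def hover(k,z=200,off=.7):
    v=CAP[k]; a=BAR[k]+off
    q=np.array(kin.ik([*v,z],rot(a-np.pi))); 
    q[6]+=np.pi if q[6]<-.3 else 0
    robot.goto_joints(q)
E
python3 - <<'E'
from h import *
grip(80/92)
hover('c')
o=robot.observe();print(o['t'],o['tcp_pos'],o['joints'],o['contact_force'],o['wrist_torque'])
im=shot('wrist','w_c.png')
print(find('screw_c_cap','wrist'),find('screw_c_mid','wrist'))
for r in redballs(im,'wrist'):print(*r)
print(robot.observe()['t'])
E
```

```text
4.1333 [ 555.82416193 -113.9400423   199.9887019 ] [ 0.28016904  0.35487085 -0.17042042  1.81486701  0.07176468  0.97776872
  0.76762931] [ 0.03269184 -0.08078984  0.21354489] [-0.03107011 -0.10194975  0.0586842 ]
[(0.92, array([ 556.2, -109.3,  102.7]))] [(0.63, array([ 557.3, -106.6,   84.6]))]
b 166 [406.9 128.9] [634.1  38.5  84. ] 56.6 0.0
c 146 [297.2 218.9] [ 612.6 -110.2   84. ] 56.7 0.041
4.2833
```

View pics/w_c.png

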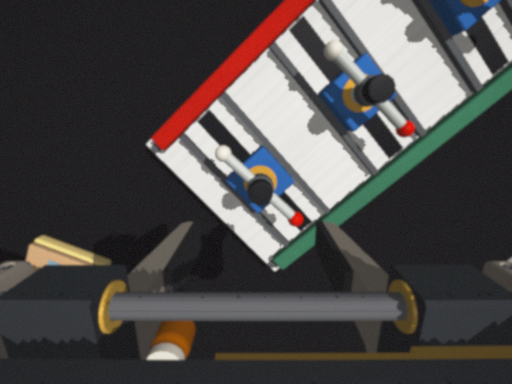

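```bash
cat >> h.py <<'E'
CAP['c'][:]=556.3,-111
BAR['c']=.02
def turn(k,off=.7,end=.35-2.85,step=.1,lim=.4):
    """from hover: go down and turn clockwise; returns True if good"""
    robot.servo_line([*CAP[k],70],feed=150)
    o=robot.observe();q=np.array(o['joints']);q0=q[6];T0=o['wrist_torque'][2];log=[]
    print('down',round(o['t'],2),'F',np.round(o['contact_force'],1),'q7',q0.round(2))
    qend=max(q0+(end-off),-2.9)
    while q[6]>qend+1e-6:
        turned=off-.35-(q0-q[6])   # approx -(bar rotation)
        st=step if turned>.02 else (.06 if turned>-.85 else .3)
        q[6]=max(q[6]-st,qend); robot.goto_joints(q)
        o=robot.observe(); T=o['wrist_torque'][2]-T0; log.append((round(q0-q[6],2),round(T,2),round(float(np.linalg.norm(o['contact_force'][:2])),1)))
        if abs(T)>lim: 
            print(log,'BIND',o['t']); q[6]+=.15; robot.goto_joints(q); return False
    print(log,'end',o['t'],q[6]); return True
E
python3 - <<'E'
from h import *
print(turn('c'))
E
```

```text
down 5.3 F [ 0.3 -0.5  0.4] q7 0.73
[(np.float64(0.1), np.float64(-0.05), 0.2), (np.float64(0.2), np.float64(-0.02), 0.7), (np.float64(0.3), np.float64(-0.02), 0.4), (np.float64(0.4), np.float64(0.05), 0.8), (np.float64(0.46), np.float64(0.06), 0.8), (np.float64(0.52), np.float64(-0.01), 0.6), (np.float64(0.58), np.float64(-0.02), 0.8), (np.float64(0.64), np.float64(0.04), 0.3), (np.float64(0.7), np.float64(0.07), 0.3), (np.float64(0.76), np.float64(0.07), 1.4), (np.float64(0.82), np.float64(-0.01), 1.3), (np.float64(0.88), np.float64(0.04), 0.3), (np.float64(0.94), np.float64(-0.01), 0.8), (np.float64(1.0), np.float64(0.04), 0.9), (np.float64(1.06), np.float64(0.02), 0.7), (np.float64(1.12), np.float64(0.05), 0.1), (np.float64(1.18), np.float64(0.02), 0.2), (np.float64(1.24), np.float64(-0.02), 0.8), (np.float64(1.54), np.float64(0.03), 0.4), (np.float64(1.84), np.float64(0.02), 1.4), (np.float64(2.14), np.float64(0.07), 0.6), (np.float64(2.44), np.float64(0.02), 0.7), (np.float64(2.74), np.float64(0.04), 0.8), (np.float64(3.04), np.float64(0.02), 1.2), (np.float64(3.2), np.float64(0.06), 0.1)] end 12.425 -2.4709155009541144
True
```

```bash
cat >> h.py <<'E'
BED=np.array([575.,39.5]);U=np.array([np.cos(LANE),np.sin(LANE)])
def slide(k,sign):
    """tool stands over screw k; straddle cap and push it along the lane, sign +1 green"""
    p=robot.observe()['tcp_pos'];p=np.array(p);p[2]=97
    robot.servo_line(p,feed=150)
    o=robot.observe();q=np.array(o['joints']);y=Ro.from_rotvec(o['tcp_rot']).as_matrix()[:,1]
    d=LANE-np.arctan2(y[1],y[0]); d=(d+np.pi/2)%np.pi-np.pi/2
    if q[6]+d<-2.9: d+=np.pi
    q[6]+=d; robot.goto_joints(q); grip(40/92)
    p=p*1.;p[:2]=CAP[k]
    o=robot.observe();F0=np.array(o['contact_force'])[:2]; print('at cap',o['t'],F0.round(1))
    x=(CAP[k]-BED)@U; todo=70-sign*x; print('lane x',round(x,1),'todo',round(todo,1))
    s=todo-6; log=[]
    robot.servo_line([*(CAP[k]+sign*U*s),97],feed=70)
    while s<todo+18:
        o=robot.observe();f=float((np.array(o['contact_force'])[:2]-F0)@U); log.append((round(s,1),round(f,1)))
        if abs(f)>16: break
        s+=2.5; robot.servo_line([*(CAP[k]+sign*U*s),97],feed=30)
    print(log)
    robot.servo_line([*(CAP[k]+sign*U*(s-4)),97],feed=80)
    o=robot.observe(); print('lane end',((np.array(o['tcp_pos'])[:2]-BED)@U).round(1))
    grip(80/92); robot.servo_line([*(CAP[k]+sign*U*(s-4)),200],feed=250); print(robot.observe()['t'])
E
python3 - <<'E'
from h import *
slide('c',1)
shot('wrist','w_c2.png')
E
```

```text
at cap 15.5333 [-0.4  0.2]
lane x 0.5 todo 69.5
[(np.float64(63.5), -5.5), (np.float64(66.0), -6.3), (np.float64(68.5), -6.1), (np.float64(71.0), -7.1), (np.float64(73.5), -6.2), (np.float64(76.0), -10.5), (np.float64(78.5), -16.2)]
lane end 72.5
19.6
```

View pics/w_c2.png

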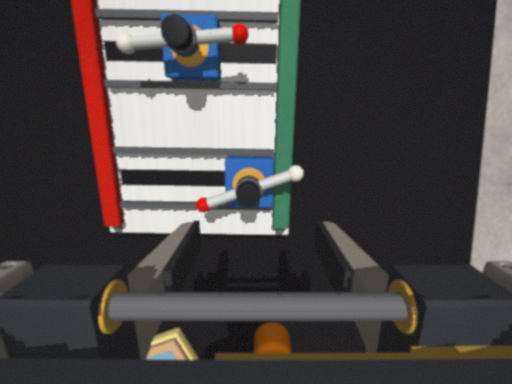

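Run:
```python
from h import *
for k in 'ba':
    q=np.array(kin.ik([*CAP[k],200],rot(BAR[k]+.7-np.pi)));print(k,q.round(2))
```

```text
b [-0.34  0.36  0.27  1.81 -0.12  0.98 -2.53]
a [-0.49  0.44  0.18  1.7  -0.09  1.02 -2.49]
```

```bash
sed -i 's/st=step if turned>.02 else (.06/st=step if turned>-.2 else (.05/; s/step=.1,lim/step=.2,lim/; s/log.append((round(q0-q\[6\],2),round(T,2)/log.append((float(round(q0-q[6],2)),float(round(T,2))/' h.py
python3 - <<'E'
from h import *
hover('b')
im=shot('wrist'); print(find('screw_b_cap','wrist'),*redballs(im,'wrist'))
print(turn('b'))
E
```

```text
[(0.61, array([577.2,  39. , 106.2])), (0.24, array([ 619.5, -116.6,  100.7]))] ('a', np.int32(154), array([408.8, 106.7]), array([650.9, 200.1,  84. ]), np.float64(58.0), 0.271) ('b', np.int32(143), array([298. , 219.1]), array([635.2,  36.6,  84. ]), np.float64(57.7), -0.033)
down 21.5 F [-0.1 -0.4 -0.3] q7 0.66
[(0.2, -0.02, 0.7), (0.4, -0.04, 0.8), (0.6, -0.01, 0.3), (0.65, -0.03, 0.8), (0.7, 0.02, 0.5), (0.75, 0.04, 0.9), (0.8, -0.01, 0.2), (0.85, 0.42, 1.0)] BIND 23.675
False
```

Run:
```python
from h import *
slide('b',-1)
for k in 'a':
    print(np.array(kin.ik([*CAP[k],200],rot(BAR[k]+.7-np.pi))).round(2))
shot('wrist','w_b2.png')
```

```text
at cap 25.25 [ 0.7 -0.3]
lane x 2.6 todo 72.6
[(np.float64(66.6), 6.9), (np.float64(69.1), 6.9), (np.float64(71.6), 8.4), (np.float64(74.1), 7.4), (np.float64(76.6), 8.7), (np.float64(79.1), 8.7), (np.float64(81.6), 8.6), (np.float64(84.1), 8.5), (np.float64(86.6), 10.1), (np.float64(89.1), 15.1)]
lane end -79.8
30.4083
[-0.78  0.48  0.58  1.72 -0.3   1.04 -2.31]
```

View pics/w_b2.png

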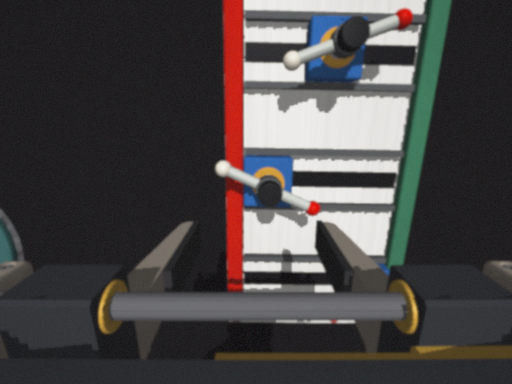

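B stands against the red bar (carriage at about (268,182), touching), with its bar turned to its stop. A is at about (350,40) and still untouched.

Run:
```python
from h import *
BAR['a']=.26
hover('a')
im=shot('wrist'); print(find('screw_a_cap','wrist'),*redballs(im,'wrist'))
g=turn('a',end=.35-3.0);print(g)
if g: slide('a',1); shot('wrist','w_a2.png')
```

```text
[(0.92, array([595.4, 189.9, 103.5]))] ('a', np.int32(120), array([297.2, 220.6]), array([650.1, 200.5,  84. ]), np.float64(57.4), 0.282)
down 32.58 F [ 0.4  0.8 -0.4] q7 0.94
[(0.2, -0.05, 0.3), (0.4, 0.05, 0.5), (0.6, 0.0, 1.5), (0.65, 0.02, 0.7), (0.7, -0.02, 2.1), (0.75, 0.01, 1.2), (0.8, 0.02, 2.1), (0.85, 0.0, 1.4), (0.9, 0.07, 1.1), (0.95, -0.01, 0.9), (1.0, 0.08, 1.0), (1.05, 0.01, 1.0), (1.1, 0.02, 1.1), (1.15, 0.02, 2.1), (1.2, 0.02, 0.6), (1.5, 0.09, 0.3), (1.8, -0.03, 0.7), (2.1, -0.02, 1.0), (2.4, 0.01, 1.3), (2.7, 0.03, 0.9), (3.0, -0.01, 0.4), (3.3, 0.04, 0.2), (3.35, 0.09, 1.5)] end 39.5 -2.4110923510397697
True
at cap 42.5083 [-0.5  0.5]
lane x 1.5 todo 68.5
[(np.float64(62.5), -4.9), (np.float64(65.0), -6.4), (np.float64(67.5), -7.2), (np.float64(70.0), -5.8), (np.float64(72.5), -6.8), (np.float64(75.0), -6.2), (np.float64(77.5), -6.7), (np.float64(80.0), -9.2), (np.float64(82.5), -15.6), (np.float64(85.0), -21.1)]
lane end 77.8
47.3083
```

Run:
```python
from h import *
p=np.array(robot.observe()['tcp_pos']); robot.servo_line([480,-60,330],feed=250)
shot('top','top_end.png'); im=shot('wrist','w_end.png')
for k in 'abc':
    for c in('top','wrist'):
        for _,P in find(f'screw_{k}_cap',c)[:1]: print(k,c,P,'lane',((P[:2]-BED)@U).round(1))
print(robot.observe()['t'])
a=cv2.imread('pics/top_end.png')[120:260,140:350];cv2.imwrite('pics/cmp.png',np.hstack([cv2.resize(a,(450,300)),cv2.resize(cv2.imread('pics/w_a2.png'),(350,300))]))
```

```text
a top [666.4 175.5  99.2] lane 73.4
a wrist [574.1  40.9   2.1] lane -1.1
b top [502.9  50.7 101.9] lane -72.9
b wrist [501.2  50.8 103.3] lane -74.6
c wrist [ 619.1 -118.2  100.7] lane 63.7
49.2333
```

View pics/cmp.png

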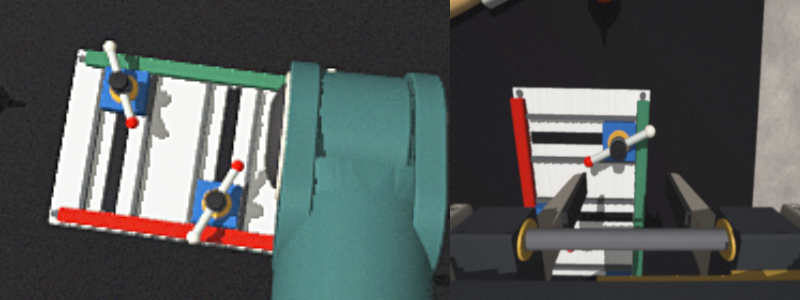

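Run:
```python
from h import *
robot.servo_line([480,160,300],feed=250)
im=shot('wrist','w_end2.png')
CAP={}
import h; 
P=find('screw_c_cap','wrist');print(P)
h.CAP.update(a=np.array([666,175.]),c=np.array([619.5,-118.2]),b=np.array([502,50.7]))
print(*redballs(im,'wrist'))
im=shot('top','top_end2.png');print(find('screw_c_cap','top'),find('keep_bar','top'));print(*redballs(im,'top'),robot.observe()['t'])
cv2.imwrite('pics/e2.png',cv2.resize(cv2.imread('pics/top_end2.png')[120:260,140:350],(780,520)))
```

```text
[(0.64, array([ 620.8, -115.9,   98.3]))]
('a', np.int32(88), array([344.8, 158.8]), array([609.8, 162.8,  84. ]), np.float64(57.5), -2.928) ('b', np.int32(593), array([253.5, 260.7]), array([455.4,  15. ,  84. ]), np.float64(58.7), -2.488) ('b', np.int32(59), array([312.1, 249.9]), array([551.6,  21.9,  84. ]), np.float64(57.4), -0.526) ('c', np.int32(57), array([325.9, 325.3]), array([ 565.3, -128.8,   84. ]), np.float64(55.2), -2.949)
[(0.49, array([ 623.7, -118. ,   96.3])), (0.15, array([466.4,  52.2,  26.4]))] [(0.85, array([683.8,  24.3,  25. ]))]
('a', np.int32(25), array([200.9, 176.9]), array([611. , 162.2,  84. ]), np.float64(56.4), -2.913) ('c', np.int32(20), array([303. , 191.1]), array([ 567.1, -130.3,   84. ]), np.float64(53.8), -2.914) ('b', np.int32(19), array([250.5, 196.9]), array([551.5,  20.1,  84. ]), np.float64(58.2), -0.554) 50.525
```

View pics/e2.png

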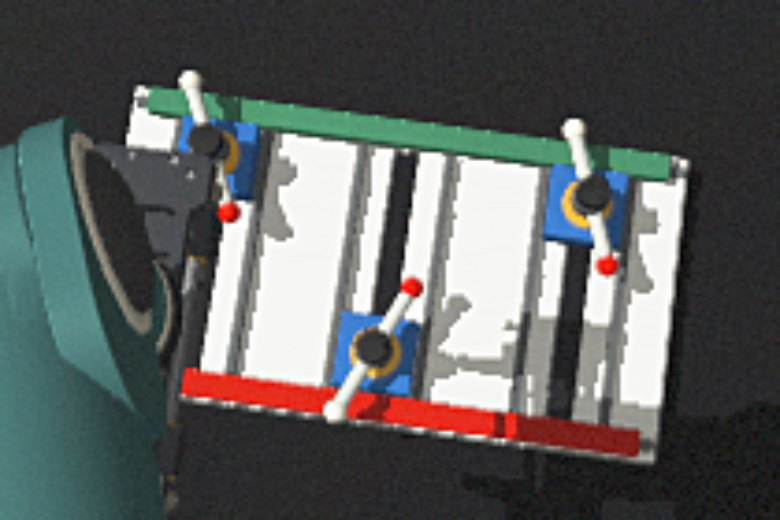

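All three screws check out: A (200,140) and C (590,200) are against green, and B (375,350) is against red. A and C have turned about 3 rad.

```bash
python3 -c "
from h import *
robot.hold(.3); print(robot.job_done())"
```

```text
the job is handed in; nothing more can be done
None
```

I handed the job in: screws A and C turned freely (about 3 rad each) and stand home against the green bar, and screw B bound at its stop, was left there and stands home against the red bar; I don't have the judge's verdict.

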